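# Set the index of a spring tester and hold the spring at length

### The arm

A 7-joint arm with a two-finger parallel gripper is mounted at the origin on a cart in front of the work surface, level with it; the furniture and walls round the work are solid. World frame = base frame: x ahead of the robot, y to its left, z up, the work surface at z = 0. Lengths are in m, angles in degrees, forces in N, time in s.
With the tool pointing down it reaches from about 0.4 to 0.875 m from the base axis. Payload 4.4 kg.
Tool frame: the origin (TCP) lies at the very end of the fingers, on their centre line; the grasp point (between the pads) lies 19 mm behind it; z points along the fingers, y is the line along which they close (so a half turn about z gives the same grasp; the last joint's range is limited). The gripper opens to 85 mm and grips with 20 to 120 N. Pads are 22 mm wide; open, the fingers measure 114 mm over their backs; the gripper's body (76 mm by 85 mm) begins 54 mm behind the grasp point. The pads swing forward as they close: fully open they stand 13 mm farther back than shut.
Start: joints at [70.6, 36.005, 2.206, 86.941, -1.547, 57.084, -1.146], TCP at [0.175, -0.626, 0.231] pointing down, gripper open.
Joint ranges: [-175.42, 175.42], [-21.48, 121.26], [-71.46, 75.88], [10.55, 141.38], [-63.04, 243.04], [13.31, 113.54], [-168.57, 168.57]. Speed limits (degrees/s): [147.25, 147.25, 180, 180, 180, 180, 180].

### API

Orientations are given as [roll, pitch, yaw] about the fixed x, y, z axes, in that order (R = Rz(yaw) Ry(pitch) Rx(roll)).
In Python, from bench import env gives the robot as it stands.
- The arm moves only by the tool step_arm, never from a script. Its argument "targets" is a list of rows, each a list of 3 entries, a list of its own where there are three numbers: the closure, from -1 (fully open) to 1 (shut), then the shift along the tool's x, y, z in m, then the turn about the tool's z in units of 6 degrees (1.0 is 6 degrees). In form: [[gripper, [x, y, z], twist], ...]. A call has 1 to 10 rows; each row is the pose to reach, as a shift and turn from the pose commanded when the call began, along the tool's axes at that moment; what a row does not reach only later rows make up. A row lasts 1/12 s, in which the tool goes at most 41.7 mm and 7.16 degrees, less where a joint would pass 70% of its speed; a pose out of reach is approached as far as the arm can. A call with a gripper value outside its range is refused whole. The fingers move at their own pace and stop on an object; "grip_force" is the grip in N (left out, the last holds). Time passes only in rows, so rows that repeat a pose let the fingers close. It gives the time, the measured TCP pose, the force, the opening and the grip force at its end, in the units of the state.
- env.observe(): the state, without advancing time (a new reading comes with each control period).
- env.grab_frame(name): name is "scene" or "side" or "wrist"; returns a dict with "color" (480x640x3 uint8, blue, green, red), "mtx" (3x3 intrinsics, pixels), "rvec" (rotation vector, rad) and "tvec" (3), from world to camera coordinates, as OpenCV has them. Camera axes: x right, y down, z forward; pixel columns grow to the right and rows downward; lengths in m; the calibration is good to about 2 mm. A picture is of the moment at which its call begins. There is no depth.
- env.hand_in(): hands the job in; it is judged then, once.
The state is a dict: "t": time; "q": joint angles; "qvel": joint speeds; "tau": joint torques, N m; "tool_pos": TCP position; "orientation": TCP orientation; "ft_force": force on the tool from outside, world axes, zero at the start; "torque": the same for the moment, N m; "opening": finger opening in m; "finger_force": force on a finger pad.
Only numpy, scipy, OpenCV 4.12 (cv2) and the standard library are available. Lean on these libraries where they do the work, as an engineer would, in place of code of your own. Each camera call takes 0.05 s, during which the arm holds its last target. There are 200 camera calls.

### The job

On the spring-test fixture, turn the round knob until the rear tip of the index pointer stands in line with the rib of the longer of the two tabs. Then pull the spring-loaded slide out by its upright grip until its pointer stands opposite the front tip of the index pointer, not more than a centimetre too far on the way, and keep it there: finish while still holding the slide against its spring. Leave the index set and do not move the tools lying around.

Things in the scene. Friction and masses are not known exactly. Their poses are not given: they have to be found in the camera images.
- rig: grey base plate 215 x 345 x 12 mm fixed on the bench; origin on the bench top. Its x points away from the robot, y to the robot's left (yaw within 0.3 rad). The plate spans x -87 to 127, y -172 to 172 mm. Slide at x -50, index rack at x 30, knob at x 52, y 90, tabs at x 80 mm. Apart from grip and knob nothing on it is higher than 46 mm.
- knob_grip (a point): on the vertical axis of the black knurled round knob (diameter 40 mm, from 40 to 72 mm above the bench), 62 mm above the bench; gearbox below, top at 37 mm, 39 mm at the axis. Counter-clockwise from above drives the index to fixture -y (robot's right), clockwise to +y, 15 mm per radian, no play, 2.5 rad or more either way; stays where left (friction 0.06 N m).
- index_rear (a point): rear tip (towards fixture +x, farther from the robot) of the steel index pointer, a bar 7 mm wide with tips 3 mm wide, across a rack that the knob drives along fixture y; 36 mm above the bench. The tip passes 12 mm above the ribs of the tabs.
- index_front (a point): front tip (towards fixture -x, nearer the robot) of the same index pointer, 79 mm from the rear tip at the same fixture y; the slide's pointer passes it tip to tip with 4 mm between.
- long_mark (a point): on top of the dark rib, 3 mm wide, that runs along fixture x on the middle of the longer aluminium tab (58 x 22 mm, 4 mm thick), the one to set to; point 24 mm above the bench and 13 mm from the tab's front end. The tab is fixed to the fixture; its yaw is the fixture's. It may lie on either side of the index.
- short_mark (a point): the same point on the shorter tab (26 x 22 mm), which is for another spring: not the one to set to.
- slide_grip (a point): middle of the slide's black upright grip, 78 mm above the bench: a square post 22 x 22 mm, sides along fixture x and y, from 41 to 97 mm above the bench, on a carriage 50 x 48 mm. Pull it straight along fixture -y (robot's right). The spring, in a tube at the left, draws it back to its home stop: 4 N at home, 6 N more per 100 mm; let go, it flies home. The point moves with the slide.
- slide_pointer (a point): tip of the pointer that sticks out from the slide's carriage towards fixture +x, 3 mm wide, 36 mm above the bench; at the same fixture y as the grip.
- slide (a joint): travel of the slide in m: 0 at home, grows as it is pulled towards fixture -y, stop at 0.122. The pointers meet at a travel of 0.045 to 0.105.
- block_plane: block plane 50 x 165 x 61 mm lying left of the fixture, loose; origin at the centre of its underside. Leave it.
- tape_measure: tape measure 37 x 88 x 62 mm standing right of the fixture, loose; origin at the centre of its underside. Leave it.
- pliers_red: pliers 59 x 186 x 14 mm lying in front of the fixture, loose; origin at the centre of its underside. Leave it.

How it is judged:
By the outcome, as a careful person would: the job done as asked, in the order asked, and still so for the second after the job is handed in, while the arm keeps its last pose, push and grip.
It also fails if it takes over 61 s, if anything falls off the work surface, if the arm or the gripper's body presses on something with over 40 N, if the wrist force passes 120 N, or if a joint passes its speed limit or range.

## Working session

There is one attempt and no reset: what is moved stays moved. The work goes in short steps, Python scripts to look and compute and a tool call to move; the robot and the scene stay as the last step left them, time stands still between calls to the robot, and variables do not carry over. Pictures are saved under pics/ and viewed, at most 10 in all, crops included, and the job is handed in when it is done.

Besides the shell and the picture viewer there is one more tool, called after "Request:" as a command line: name --argument value ..., lists and objects as JSON in quotes. step_arm: Moves the arm, as the interface text tells. Its arguments: {"type":"object","properties":{"targets":{"type":"array","items":{"type":"array"}},"grip_force":{"type":"number"}},"required":["targets"]}

```bash
mkdir -p pics; ls; python3 - <<'E'
from bench import env
import cv2,pickle
d={}
for n in("scene","side","wrist"):
    f=env.grab_frame(n); d[n]=f; cv2.imwrite(f"pics/{n}0.png",f["color"])
pickle.dump(d,open("f0.pkl","wb"))
s=env.observe();print(s["t"],s["tool_pos"],s["orientation"],s["ft_force"],s["opening"])
E
```

```text
pics
0.15 [ 0.17501668 -0.62549817  0.23060941] [-1.79915683e+02  1.31795170e-03  1.56302889e+01] [-0.05745987 -0.1514245   0.09478934] 0.08545682301827418
```

View pics/scene0.png

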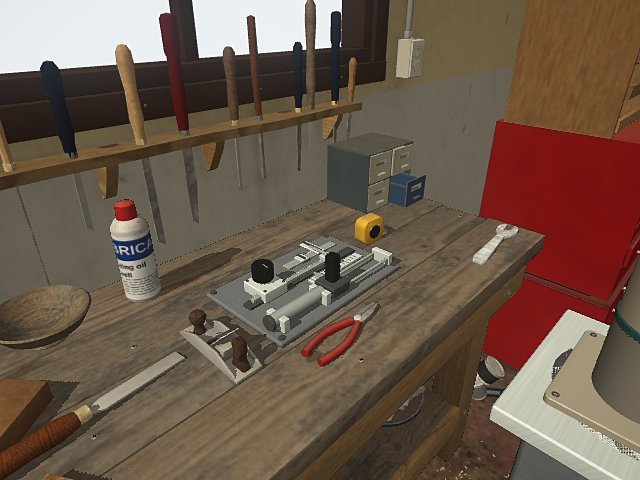

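View pics/side0.png

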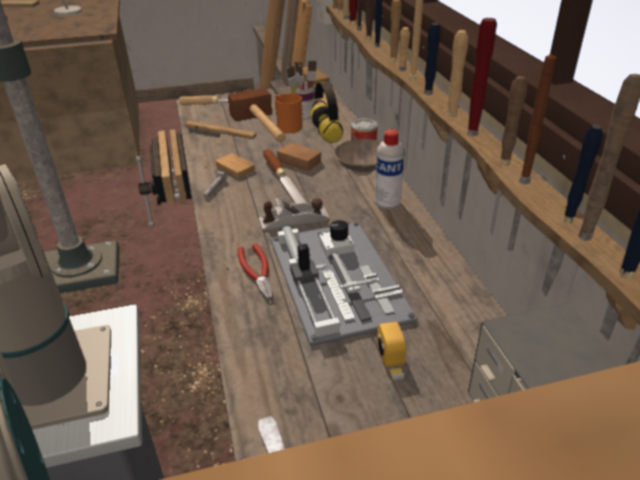

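The scene view shows the knob at about (262,268), the grip at (333,265) and the plate corners at about (208,294), (279,341), (399,265). In the side view the knob is at (340,230) and the grip at (304,257). Next I'll get a rough fixture pose.

```bash
cat >h.py <<'E'
import cv2,numpy as np,pickle
def cam(f):
    R=cv2.Rodrigues(np.array(f["rvec"],float))[0];t=np.array(f["tvec"],float).ravel();return R,t,np.array(f["mtx"],float)
def ray(f,uv,z):
    R,t,K=cam(f);c=-R.T@t;d=R.T@np.linalg.solve(K,[uv[0],uv[1],1.]);return c+d*(z-c[2])/d[2]
def proj(f,P):
    R,t,K=cam(f);p=K@(R@np.array(P,float)+t);return p[:2]/p[2]
def fix(P,o,yaw): # fixture->world
    c,s=np.cos(yaw),np.sin(yaw);return np.array([o[0]+c*P[0]-s*P[1],o[1]+s*P[0]+c*P[1],P[2]])
E
python3 - <<'E'
from h import *
d=pickle.load(open("f0.pkl","rb"))
f=d["scene"]
for n,p,z in[("left",(208,294),.012),("bot",(279,341),.012),("right",(399,265),.012),("knobtop",(262,264),.072),("griptop",(333,254),.097)]:print(n,ray(f,p,z).round(4))
g=d["side"]
for n,p,z in[("knobtop",(340,226),.072),("griptop",(303,247),.097),("c",(413,318),.012),("c2",(311,340),.012)]:print(n,ray(g,p,z).round(4))
f=d["wrist"];R,t,K=cam(f);print(-R.T@t,R.T,K)
a=cv2.resize(d["scene"]["color"][220:350,195:405],None,fx=3.8,fy=3.8,interpolation=cv2.INTER_CUBIC)
cv2.imwrite("pics/c0.png",a)
E
```

```text
left [0.6549 0.2979 0.012 ]
bot [0.4559 0.2907 0.012 ]
right [ 0.4554 -0.0477  0.012 ]
knobtop [0.5875 0.2153 0.072 ]
griptop [0.4884 0.1265 0.097 ]
knobtop [0.5918 0.2056 0.072 ]
griptop [0.4903 0.1215 0.097 ]
c [ 0.663  -0.0463  0.012 ]
c2 [ 0.4616 -0.0482  0.012 ]
[ 0.25559387 -0.60501294  0.37221515] [[ 0.26906732 -0.91037705 -0.31435076]
 [-0.9631196  -0.25495749 -0.08600763]
 [-0.00184671  0.32589922 -0.94540271]] [[336.82048121   0.         315.85295174]
 [  0.         336.82048121 241.76291342]
 [  0.           0.           1.        ]]
```

View pics/c0.png

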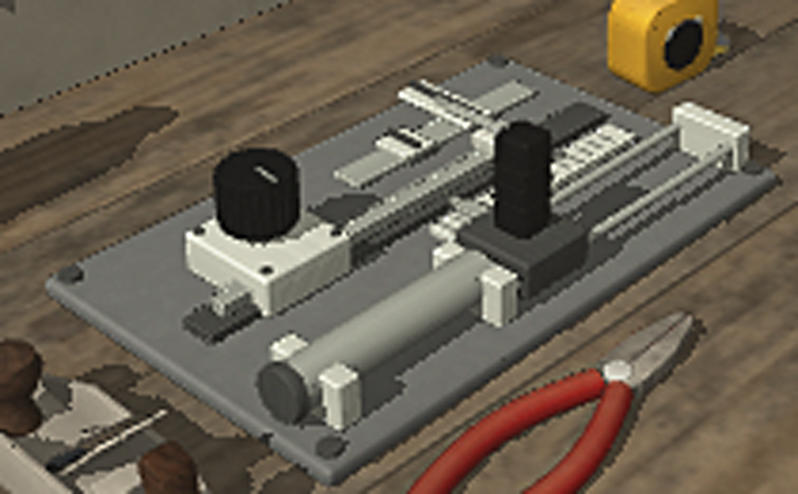

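The fixture yaw is near 0, with the origin near (0.54, 0.12). I'll move the wrist camera over it, using a via point to stay in reach.

Request:
step_arm --targets '[[-1,[0.318,-0.301,0],2.6],[-1,[0.318,-0.301,0],2.6],[-1,[0.318,-0.301,0],2.6],[-1,[0.318,-0.301,0],2.6],[-1,[0.318,-0.301,0],2.6],[-1,[0.318,-0.301,0],2.6],[-1,[0.318,-0.301,0],2.6],[-1,[0.318,-0.301,0],2.6],[-1,[0.318,-0.301,0],2.6],[-1,[0.318,-0.301,0],2.6]]'

```text
t: 0.98
tool_pos: [0.39, -0.2667, 0.2314]
orientation: [180.0, -0.0, 0.0]
ft_force: [1.0, -0.8, -0.4]
opening: 0.0855
finger_force: 0.0
```

Request:
step_arm --targets '[[-1,[0.08,-0.38,0],0],[-1,[0.08,-0.38,0],0],[-1,[0.08,-0.38,0],0],[-1,[0.08,-0.38,0],0],[-1,[0.08,-0.38,0],0],[-1,[0.08,-0.38,0],0],[-1,[0.08,-0.38,0],0],[-1,[0.08,-0.38,0],0],[-1,[0.08,-0.38,0],0],[-1,[0.08,-0.38,0],0]]'

```text
t: 1.82
tool_pos: [0.47, 0.119, 0.2314]
orientation: [-179.8, -0.1, 0.5]
ft_force: [1.1, 0.2, 0.6]
opening: 0.0855
finger_force: 0.0
```

Request:
step_arm --targets '[[-1,[0,0,0],0],[-1,[0,0,0],0],[-1,[0,0,0],0]]'

```text
t: 2.07
tool_pos: [0.4688, 0.1098, 0.2311]
orientation: [179.9, 0.1, -0.1]
ft_force: [-0.6, -0.0, 0.1]
opening: 0.0856
finger_force: 0.0
```

```bash
python3 - <<'E'
from bench import env
from h import *
f=env.grab_frame("wrist");pickle.dump(f,open("w1.pkl","wb"))
print(env.observe()["tool_pos"]);cv2.imwrite("pics/w1.png",f["color"])
E
```

```text
[0.46886226 0.10948234 0.23118857]
```

View pics/w1.png

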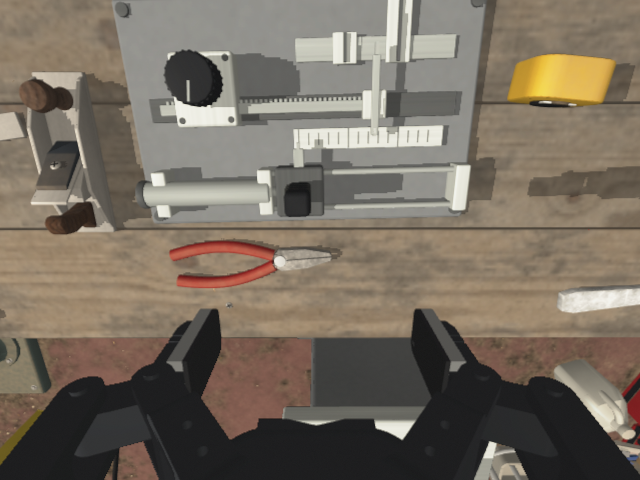

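The wrist view shows the knob at (192,78), the grip at (297,200), the index bar at column ~376, the short tab at (345,47) and the long tab at (400,≤60), cut off at the top. I'll move forward and lower.

Request:
step_arm --targets '[[-1,[0.09,0.0,0.06],0],[-1,[0.09,0.0,0.06],0],[-1,[0.09,0.0,0.06],0],[-1,[0.09,0.0,0.06],0],[-1,[0.09,0.0,0.06],0],[-1,[0.09,0.0,0.06],0]]'

```text
t: 2.62
tool_pos: [0.5583, 0.1101, 0.1714]
orientation: [180.0, 0.1, -0.1]
ft_force: [-0.8, 0.6, -0.3]
opening: 0.0853
finger_force: 0.0
```

```bash
python3 - <<'E'
from bench import env
from h import *
f=env.grab_frame("wrist");pickle.dump(f,open("w2.pkl","wb"))
print(env.observe()["tool_pos"]);cv2.imwrite("pics/w2.png",cv2.resize(f["color"][0:300,100:500],None,fx=2,fy=2,interpolation=cv2.INTER_CUBIC))
E
```

```text
[0.55834698 0.1105458  0.17193544]
```

View pics/w2.png

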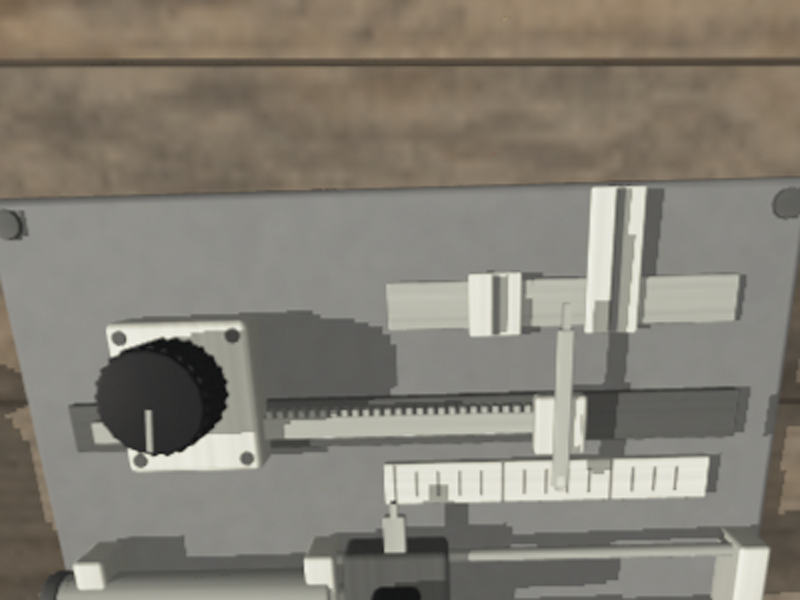

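The crop shows the index rear tip at about full-image (383,153), the front tip at (379.5,244), the long tab at columns 394–422 and its rib near (409,130). The knob top centre is about (175,200). Next come profiles for sub-pixel values.

```bash
python3 - <<'E'
from h import *
f=pickle.load(open("w2.pkl","rb"));g=cv2.cvtColor(f["color"],cv2.COLOR_BGR2GRAY)
for r in(96,105,115,125,135,145,155,162):print(r,"c388:",g[r,388:428])
print("index")
for r in(150,152,154,156,160,170,185,230,236,240,243,246):print(r,"c372:",g[r,370:394])
# plate rear edge: 
for c in(110,250,380,460,480):
    col=f["color"][80:110,c].astype(int);print(c,(col[:,2]-col[:,0]))
E
```

```text
96 c388: [138 138 138 138 137 137 137 173 228 235 230 226 224 224 224 226 228 229
 228 211 136  93  99  99 109 146 158 157 213 227 226 226 225 225 198 129
  92  92  92  92]
105 c388: [136 135 136 135 136 136 143 216 233 231 228 225 224 224 226 228 228 228
 229 170  95  96  99  99 135 156 157 212 227 226 226 226 225 220 155  92
  91  91  91  92]
115 c388: [137 136 136 135 135 136 166 228 235 230 226 224 224 225 227 229 229 228
 200 125  93  99  99 117 149 157 212 227 227 226 226 225 226 171  99  91
  91  91  91  91]
125 c388: [134 135 135 135 135 142 212 233 232 228 225 224 224 226 228 228 228 226
 159  90  97  99 103 144 159 157 158 157 157 211 225 226 184 114  91  91
  91  91  91  91]
135 c388: [135 134 135 134 135 162 228 235 229 226 224 224 225 227 228 228 228 183
 109  94  98  99 131 154 158 157 158 157 212 226 225 214 144  90  91  91
  92  91  91  91]
145 c388: [182 182 182 182 179 216 232 231 228 225 224 225 226 228 228 227 217 145
  91  99  98 114 147 157 157 158 158 211 226 225 224 169 120 122 121 165
 183 182 183 183]
155 c388: [182 182 183 182 182 229 235 229 205 165 154 15
[... 1389 characters left out ...]
3 c372: [228 228 174 178 221 223 212 196 195 203 204 201 191 147 204 227 228 228
 228 228 228 228 228 206]
246 c372: [227 227 183 191 222 227 227 227 225 224 224 224 222 193 214 227 227 227
 227 227 227 227 227 216]
110 [31 31 32 32 32 31 31 30 30 29 29 28 27 27 28 28 28 27 26 11  3  4  6  6
  7  5  4  5  3  3]
250 [26 25 25 26 27 28 28 30 29 29 29 30 31 31 30 13  5  5  5  5  5  6  7  7
  5  6  5  6  5  4]
380 [24 25 25 27 27 28 27 29 30 30 30 20  7  5  5  6  6  6  6  7  6  6  6  6
  6  7  4  5  5  5]
460 [31 33 33 33 33 34 34 34 33 17  5  5  5  5  6  7  5  5  5  5  5  6  7  7
  6  7  7  6  7  6]
480 [32 31 31 32 31 30 31 32 24  8  5  6  4  6  6  7  6  6  6  6  7  5  6  6
  6  6  6  6  6  6]
```

```bash
python3 - <<'E'
from h import *
f=pickle.load(open("w2.pkl","rb"));R,t,K=cam(f);print("cam",-R.T@t)
a=ray(f,(110,98.8),.012);b=ray(f,(480,88.1),.012);v=a-b;yaw=np.arctan2(-v[0],v[1]);print("yaw plate",yaw,a,b)
m1=ray(f,(408.2,135),.024);m2=ray(f,(410.1,105),.024);print("rib",m1,m2,np.arctan2(m2[1]-m1[1],m2[0]-m1[0]))
r=ray(f,(383.1,153),.036);r2=ray(f,(381.6,185),.036);fr=ray(f,(379.8,244),.036);print("idx",r,r2,fr,np.linalg.norm(fr-r))
# knob: convex dark blob
hsv=f["color"].max(2);m=(hsv<60).astype(np.uint8);m[:,:140]=0;m[:,220:]=0;m[240:]=0;m[:160]=0
n,l,s,c=cv2.connectedComponentsWithStats(m);i=1+s[1:,4].argmax();print(s[i],c[i])
k=ray(f,(175,199.5),.072);print("knob",k)
for yw in(yaw,):
  ax=np.array([-np.sin(yw),np.cos(yw)])
  for n,p in(("rib",m1),("rib2",m2),("rear",r),("mid",r2),("front",fr),("knob",k)):print(n,p[:2]@ax, p[:2]@[ax[1],-ax[0]])
f=pickle.load(open("w1.pkl","rb"))
print("grip w1", ray(f,(298,202),.097),"knob",ray(f,(188,78),.072),"spt",ray(f,(298,150),.036))
E
```

```text
cam [0.64211504 0.10794181 0.31305836]
yaw plate 0.024709252016019808 [0.66294989 0.27759566 0.012     ] [ 0.67045947 -0.02626055  0.012     ]
rib [0.63434871 0.03232571 0.024     ] [0.65712933 0.03281441 0.024     ] 0.021449015367722084
idx [0.6210132  0.05428543 0.036     ] [0.59548778 0.05389875 0.036     ] [0.54401085 0.05227642 0.036     ] 0.07702855373182137
[ 151  169   63   59 2650] [181.91660377 197.16188679]
knob [0.5913028  0.21022041 0.072     ]
rib 0.016643153380725674 0.6349537277893043
rib2 0.016568866180970265 0.6577394775878391
rear 0.0389256438406113 0.6221648452597413
mid 0.03916973919534922 0.5966376602004899
front 0.03881972738174729 0.5451363643470306
knob 0.19554707555280376 0.5963161571971092
grip w1 [0.49222118 0.1225657  0.097     ] knob [0.58882634 0.21092138 0.072     ] spt [0.52998407 0.12485803 0.036     ]
```

The index needs to go 22.3 mm to −y, which is 85° counter-clockwise (−14.2 twist units). I'll move over the knob at a yaw of about −42°.

Request:
step_arm --targets '[[-1,[0.032,-0.1,0.0],7],[-1,[0.032,-0.1,0.0],7],[-1,[0.032,-0.1,0.0],7],[-1,[0.032,-0.1,0.0],7],[-1,[0.032,-0.1,0.0],7],[-1,[0.032,-0.1,0.04],7],[-1,[0.032,-0.1,0.06],7],[-1,[0.032,-0.1,0.06],7],[-1,[0.032,-0.1,0.06],7]]'

```text
t: 3.42
tool_pos: [0.5902, 0.2114, 0.1117]
orientation: [179.9, 0.1, -41.9]
ft_force: [0.6, -0.9, -0.1]
opening: 0.085
finger_force: 0.0
```

```bash
python3 - <<'E'
from bench import env
from h import *
f=env.grab_frame("side");g=env.grab_frame("scene");pickle.dump((f,g),open("s3.pkl","wb"))
s=env.observe();print(s["tool_pos"],s["q"],s["orientation"])
E
```

```text
[0.59222169 0.21171227 0.11347109] [ -29.41767384   42.78269805   11.97025598   96.82977496  -12.29763027
   41.48837368 -143.28792414] [-1.79830983e+02 -7.30446275e-02 -4.19630504e+01]
```

Request:
step_arm --targets '[[-1,[0,0,0.03],0],[-1,[0,0,0.05],0],[-1,[0,0,0.067],0],[-1,[0,0,0.067],0],[0,[0,0,0.067],0],[0.2,[0,0,0.067],0],[1,[0,0,0.067],0],[1,[0,0,0.067],0],[1,[0,0,0.067],0],[1,[0,0,0.067],0]]' --grip_force 25

```text
t: 4.35
tool_pos: [0.5921, 0.2116, 0.0462]
orientation: [-179.9, -0.1, -42.0]
ft_force: [-1.5, -1.5, 6.0]
opening: 0.0389
finger_force: 25.2
```

Request:
step_arm --targets '[[1,[0,0,0],0],[1,[0,0,0],0],[1,[0,0,0],0],[1,[0,0,0],0]]'

```text
t: 4.68
tool_pos: [0.5921, 0.2116, 0.0462]
orientation: [-179.9, -0.1, -42.0]
ft_force: [-1.5, -0.7, 5.3]
opening: 0.039
finger_force: 25.2
```

Request:
step_arm --targets '[[1,[0,0,0],-1],[1,[0,0,0],-2],[1,[0,0,0],-3],[1,[0,0,0],-4],[1,[0,0,0],-5],[1,[0,0,0],-6],[1,[0,0,0],-7],[1,[0,0,0],-7],[1,[0,0,0],-7]]'

```text
t: 5.43
tool_pos: [0.5928, 0.2135, 0.0462]
orientation: [-179.8, -0.2, -0.1]
ft_force: [0.1, 4.1, 6.5]
opening: 0.0388
finger_force: 25.7
```

Request:
step_arm --targets '[[1,[0,0,0],-1],[1,[0,0,0],-2],[1,[0,0,0],-3],[1,[0,0,0],-4],[1,[0,0,0],-5],[1,[0,0,0],-6],[1,[0,0,0],-7],[1,[0,0,0],-7.2],[1,[0,0,0],-7.2],[1,[0,0,0],-7.2]]'

```text
t: 6.27
tool_pos: [0.592, 0.2154, 0.0462]
orientation: [-179.9, -0.3, 43.1]
ft_force: [-1.4, 5.3, 5.8]
opening: 0.0388
finger_force: 25.7
```

```bash
python3 - <<'E'
from bench import env
from h import *
f=env.grab_frame("wrist");pickle.dump(f,open("w3.pkl","wb"))
print(env.observe()["q"]);cv2.imwrite("pics/w3.png",f["color"]);R,t,K=cam(f);print(-R.T@t)
E
```

```text
[-15.15224711  48.11082189 -12.10809851  97.98239795  15.3642589
  35.22626861 -82.76038017]
[0.65241884 0.27021361 0.18842873]
```

View pics/w3.png

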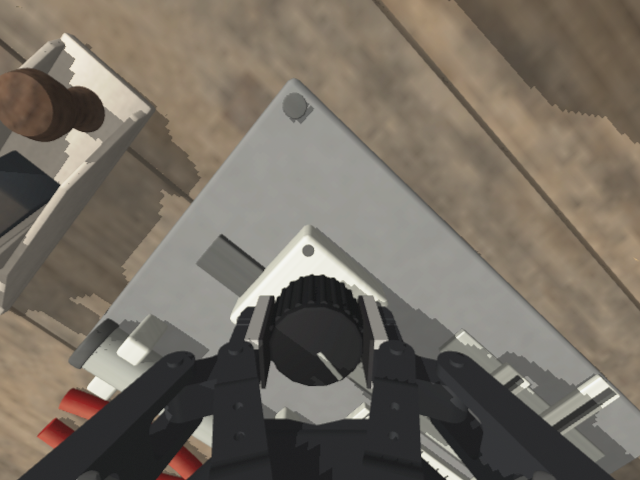

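The picture shows the fingers gripping the knob evenly at about (315,345), with its white mark turned along with the hand. I'll release, lift, and look from straight above the rib.

Request:
step_arm --targets '[[0,[0,0,0],0],[-1,[0,0,0],0],[-1,[0,0,0],0],[-1,[0,0,0],0],[-1,[0,0,-0.04],0],[-1,[0,0,-0.08],0],[-1,[0,0,-0.125],0],[-1,[0,0,-0.125],0]]'

```text
t: 6.98
tool_pos: [0.5955, 0.213, 0.1768]
orientation: [179.7, -0.7, 43.1]
ft_force: [1.5, -0.1, 0.8]
opening: 0.085
finger_force: 0.0
```

Request:
step_arm --targets '[[-1,[-0.148,0.108,0],7.2],[-1,[-0.148,0.108,0],7.2],[-1,[-0.148,0.108,0],7.2],[-1,[-0.148,0.108,0],7.2],[-1,[-0.148,0.108,0],7.2],[-1,[-0.148,0.108,0],7.2],[-1,[-0.148,0.108,0],7.2],[-1,[-0.148,0.108,0],7.2],[-1,[-0.148,0.108,0],7.2]]'

```text
t: 7.73
tool_pos: [0.5573, 0.0326, 0.1692]
orientation: [-180.0, 0.0, 0.3]
ft_force: [0.1, 0.5, 0.1]
opening: 0.0853
finger_force: 0.0
```

```bash
python3 - <<'E'
from bench import env
from h import *
f=env.grab_frame("wrist");pickle.dump(f,open("w4.pkl","wb"))
s=env.observe();print(s["t"],s["tool_pos"],s["orientation"]);R,t,K=cam(f);print(-R.T@t)
cv2.imwrite("pics/w4.png",cv2.resize(f["color"][70:300,180:460],None,fx=2.6,fy=2.6,interpolation=cv2.INTER_NEAREST))
E
```

```text
7.7833 [0.55736726 0.03267062 0.16917592] [-1.79965454e+02  2.82988466e-03  2.71383022e-01]
[0.6410006  0.03083637 0.31092574]
```

View pics/w4.png

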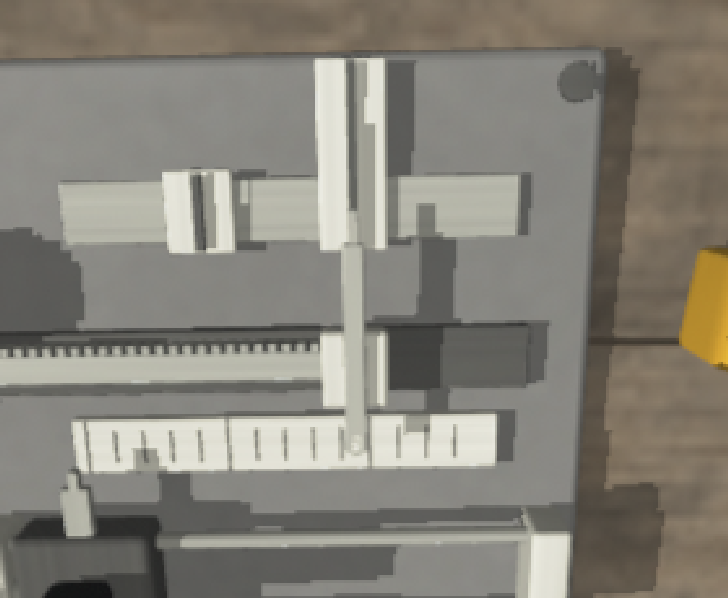

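The crop shows the rear tip at (353,212), standing right over the rib of the long tab at (351,150). Now I'll quantify the offset and the slide travel.

```bash
python3 - <<'E'
from h import *
f=pickle.load(open("w4.pkl","rb"));g=cv2.cvtColor(f["color"],cv2.COLOR_BGR2GRAY)
for r in(98,110,122,135,145,150,153,156,160,163,168,180,190,236,241):print(r,"c300:",g[r,300:332])
print("slide ptr")
for r in(252,254,256,258,262,268):print(r,"c200:",g[r,198:222])
E
```

```text
98 c300: [153 218 231 228 224 223 223 224 226 228 228 228 193 126  99  99 130 155
 160 158 158 212 226 226 226 225 227 191 120  91  91  90]
110 c300: [136 219 233 228 225 223 223 223 225 228 228 228 197 130  99  99 118 150
 160 158 212 227 227 226 226 225 224 192 124  91  91  91]
122 c300: [135 190 226 230 226 223 223 223 224 227 227 228 225 163  98  99 117 149
 160 158 157 158 158 157 211 225 224 196 126  89  91  90]
135 c300: [134 138 216 231 227 224 222 223 224 226 227 227 227 177 109  98 107 144
 160 159 157 158 158 157 211 226 225 203 133  89  91  91]
145 c300: [183 183 227 233 228 224 223 223 223 226 227 226 227 179 113  98  98 141
 160 159 157 158 158 158 211 226 224 212 153 118 122 122]
150 c300: [181 181 216 229 228 225 223 222 223 225 227 226 226 185 132 123 113 142
 160 159 158 157 158 157 211 226 224 214 153 116 121 121]
153 c300: [183 183 215 229 229 225 223 222 224 225 227 227 227 205 184 185 171 152
 156 159 157 158 158 157 211 226 225 215 153 116 121 121]
156 c300: [175 175 198 224 229 225 223 222 223 225 227 226 226 205 184 185 185 159
 155 159 157 157 158 157 210 22
[... 977 characters left out ...]
215 226 226 227 227 227 227 227 227]
slide ptr
252 c200: [136 136 137 137 138 137 137 156 169 171 154 106  90 130 143 143 135 132
 139 142 135 131 136 138]
254 c200: [137 138 138 137 137 137 137 152 175 182 183 128  76 119 135 135 135 135
 135 134 134 135 135 135]
256 c200: [137 137 136 136 136 136 122 129 168 182 183 136  83  95 105 105 110 128
 134 135 134 135 135 135]
258 c200: [136 136 136 135 138 137 137 138 168 183 183 170 151 144 143 113  80 119
 135 135 135 135 135 135]
262 c200: [137 136 136 136 135 165 178 177 178 179 179 180 181 181 181 148  96  96
 126 137 136 136 136 134]
268 c200: [ 83  78  75  76  76  82 153 177 178 177 178 180 181 181 182 182 142  88
  72  68  68  68  68  68]
```

```bash
python3 - <<'E'
from h import *
f=pickle.load(open("w4.pkl","rb"))
yw=.0235;ax=np.array([-np.sin(yw),np.cos(yw)])
P={"rib":((315.0,150),.024),"rib110":((314.5,110),.024),"rear":((314.8,156),.036),"mid190":((314.96,190),.036),"front":((315.7,240),.036),"sl":((207.05,254),.036)}
for n,(p,z) in P.items():
    w=ray(f,p,z);print(n,w.round(4),(w[:2]@ax).round(4))
m=(f["color"].max(2)<35).astype(np.uint8);n,l,s,c=cv2.connectedComponentsWithStats(m)
for i in range(1,n):
    if s[i,4]>80:print(s[i],c[i].round(1))
E
```

```text
rib [0.622  0.0317 0.024 ] 0.0171
rib110 [0.6527 0.0322 0.024 ] 0.0169
rear [0.6182 0.0318 0.036 ] 0.0173
mid190 [0.5911 0.0316 0.036 ] 0.0177
front [0.5478 0.0308 0.036 ] 0.0179
sl [0.5344 0.1258 0.036 ] 0.1132
[  63  167   55   57 1260] [ 97.3 190.3]
[    0   294   640   186 42931] [313.7 425.8]
[442 322  17  13  97] [450.1 328.7]
[473 439  16  33 190] [480.1 452.1]
```

The index is set: the rear tip is within about 0.3 mm of the rib. The slide travel needed is about 95.5 mm. I'll move over the slide grip, aligned to the fixture yaw (≈1.4°).

Request:
step_arm --targets '[[-1,[-0.066,-0.092,0],-0.2],[-1,[-0.066,-0.092,0],-0.2],[-1,[-0.066,-0.092,0],-0.2],[-1,[-0.066,-0.092,0],-0.2],[-1,[-0.066,-0.092,0],-0.2],[-1,[-0.066,-0.092,0],-0.2]]'

```text
t: 8.28
tool_pos: [0.4918, 0.1236, 0.1694]
orientation: [180.0, -0.0, 1.3]
ft_force: [0.1, -0.0, -0.1]
opening: 0.0856
finger_force: 0.0
```

```bash
python3 - <<'E'
from bench import env
from h import *
d={n:env.grab_frame(n) for n in("scene","side")}
s=env.observe();print(s["t"],s["tool_pos"],s["orientation"],s["q"][6])
p=s["tool_pos"]
f=d["side"];print(proj(f,[.4915,.1245,.097]),proj(f,p))
cv2.imwrite("pics/s5.png",cv2.resize(f["color"][150:350,210:430],None,fx=3,fy=3,interpolation=cv2.INTER_CUBIC))
E
```

```text
8.3833 [0.4921304  0.12246837 0.16929792] [ 1.79971854e+02 -3.82269198e-02  1.17408055e+00] -109.0184234018247
[303.21509739 246.03393268] [302.4411314  216.31457606]
```

View pics/s5.png

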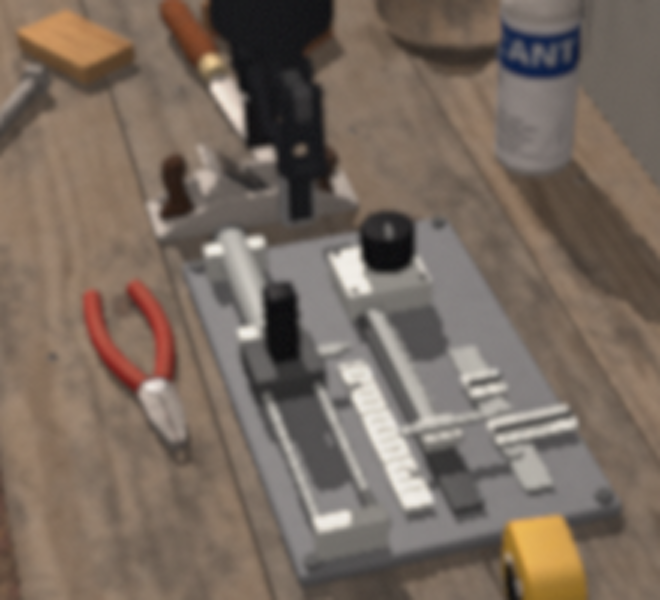

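The side crop shows the grip top at full-image (303.7,246.7); I had predicted (303.2,246.0). So the pose is right, and I'll descend and grip.

Request:
step_arm --targets '[[-1,[0,-0.001,0.035],0],[-1,[0,-0.001,0.07],0],[-1,[0,-0.001,0.1],0],[-1,[0,-0.001,0.109],0],[-1,[0,-0.001,0.109],0],[0.3,[0,-0.001,0.109],0],[1,[0,-0.001,0.109],0],[1,[0,-0.001,0.109],0],[1,[0,-0.001,0.109],0],[1,[0,-0.001,0.109],0]]' --grip_force 60

```text
t: 9.22
tool_pos: [0.492, 0.1246, 0.0614]
orientation: [-180.0, -0.1, 1.2]
ft_force: [-0.5, -0.0, -0.0]
opening: 0.0256
finger_force: 0.0
```

Request:
step_arm --targets '[[1,[0,0,0],0],[1,[0,0,0],0],[1,[0,0,0],0],[1,[0,0,0],0]]'

```text
t: 9.55
tool_pos: [0.492, 0.1261, 0.0615]
orientation: [-179.9, -0.1, 1.3]
ft_force: [-0.5, 2.2, 5.2]
opening: 0.0212
finger_force: 58.7
```

Request:
step_arm --targets '[[1,[0,0.006,0],0],[1,[0,0.015,0],0],[1,[0,0.025,0],0],[1,[0,0.035,0],0],[1,[0,0.045,0],0],[1,[0,0.055,0],0],[1,[0,0.065,0],0],[1,[0,0.075,0],0],[1,[0,0.082,0],0],[1,[0,0.082,0],0]]'

```text
t: 10.38
tool_pos: [0.4939, 0.0444, 0.0615]
orientation: [-179.8, -0.2, 1.3]
ft_force: [-2.9, 7.7, 6.1]
opening: 0.0216
finger_force: 58.9
```

```bash
python3 - <<'E'
from bench import env
from h import *
d={n:env.grab_frame(n) for n in("scene","side","wrist")};pickle.dump(d,open("d6.pkl","wb"))
s=env.observe();print(s["t"],s["tool_pos"],s["orientation"],s["ft_force"])
f=d["wrist"];print(proj(f,[.5478,.0308,.036]))
a,b=[int(v) for v in proj(f,[.5478,.0308,.036])]
print(a,b);x0=max(a-100,0);y0=max(b-75,0)
cv2.imwrite("pics/w6.png",cv2.resize(f["color"][y0:y0+150,x0:x0+200],None,fx=4,fy=4,interpolation=cv2.INTER_NEAREST));print(x0,y0)
E
```

```text
10.5333 [0.49388599 0.04581177 0.06150752] [-1.79782578e+02 -1.58849018e-01  1.36422925e+00] [-0.87364069  8.37547625  6.37718984]
[344.19440505 189.48735537]
344 189
244 114
```

View pics/w6.png

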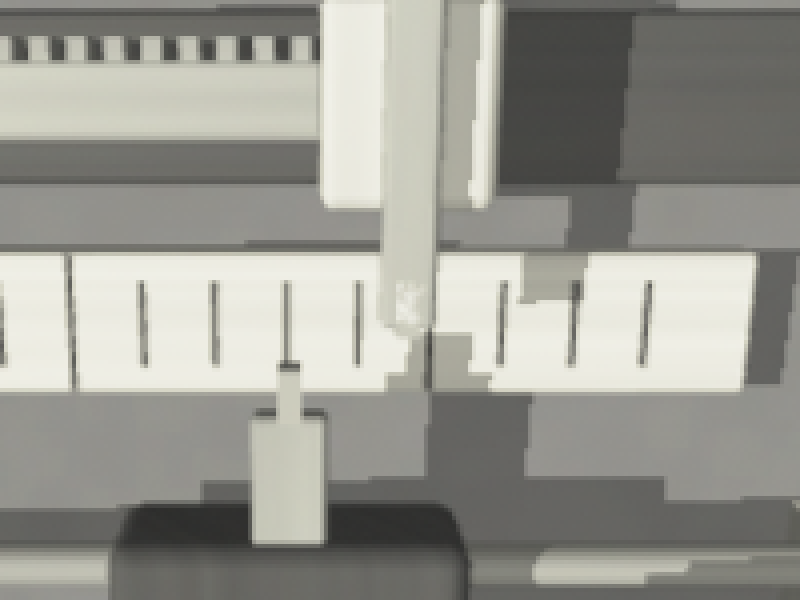

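The crop shows the slide pointer tip at full-image (316.5,206) and the index front tip at (346,195), so about 14–15 mm remain.

```bash
cat >m.py <<'E'
from h import *
def rep(f,r,c0,c1):
    g=cv2.cvtColor(f["color"],cv2.COLOR_BGR2GRAY)
    for i in r:print(i,g[i,c0:c1])
def fy(f,p,yw=.0235):
    w=ray(f,p,.036);return round(1000*float(-np.sin(yw)*w[0]+np.cos(yw)*w[1]),2)
E
python3 - <<'E'
from m import *
f=pickle.load(open("d6.pkl","rb"))["wrist"]
R,t,K=cam(f);print(-R.T@t)
rep(f,(150,170,175,180,188,192,194,196),334,358)
rep(f,(204,206,208,211,214,220,230,240),304,330)
for p in((316.2,208),(347.0,150),(346.3,180),(345.8,194)):print(p,fy(f,p))
E
```

```text
[0.57712857 0.04494646 0.20348397]
150 [233 234 235 236 236 220 211 209 205 203 203 202 203 203 202 202 201 200
 195 158 141 162 170 172]
170 [146 146 147 146 146 168 198 204 202 201 201 203 202 202 202 201 200 201
 172 132 137 146 146 145]
175 [101 101 100 101 103 168 202 204 202 202 202 202 202 201 201 201 199 199
 165 114  98 100  99 100]
180 [235 235 235 235 226 208 204 203 202 201 202 201 201 201 201 201 200 195
 157 185 227 234 234 234]
188 [189 230 236 236 216 205 207 203 202 218 214 222 231 220 208 201 198 184
 141 217 235 235 235 235]
192 [183 226 232 232 214 207 206 203 202 227 227 231 228 223 212 200 198 178
 152 216 232 232 232 232]
194 [184 227 232 232 229 218 207 202 201 214 212 215 225 223 212 201 198 176
 166 219 232 232 232 232]
196 [187 229 235 235 235 233 229 227 208 198 202 202 202 202 207 222 190 130
 209 233 234 234 234 234]
204 [235 235 235 235 235 235 235 235 236 217 154 105 139 168 173 223 236 236
 236 235 236 236 236 235 236 235]
206 [236 236 236 236 236 236 236 236 236 189 132 132 132 132 132 218 236 236
 236 236 236 236 236 236 236 236]
208 [236 236 236 236 236 236 236 236 235 219 202 202 201 202 202 227 235 235
 235 235 235 235 235 235 235 235]
211 [213 214 213 213 213 213 213 213 213 207 202 202 202 202 202 210 213 213
 213 213 213 213 214 214 214 214]
214 [148 147 148 148 148 148 149 148 148 186 202 202 202 202 202 169 146 145
 145 145 146 145 145 145 145 145]
220 [145 146 165 190 191 189 191 191 191 195 198 198 199 199 200 197 196 196
 195 197 173 132 138 148 148 148]
230 [148 148 158 187 195 195 196 197 197 197 197 197 198 199 200 201 202 201
 200 202 174 129 136 147 147 148]
240 [ 55  56  93 175 197 196 197 198 198 197 198 199 200 201 203 203 203 203
 201 202 172 110  64  56  57  56]
(316.2, 208) 31.88
(347.0, 150) 17.08
(346.3, 180) 17.01
(345.8, 194) 17.05
```

Request:
step_arm --targets '[[1,[0,0.005,0],0],[1,[0,0.01,0],0],[1,[0,0.0135,0],0],[1,[0,0.0145,0],0],[1,[0,0.0145,0],0],[1,[0,0.0145,0],0],[1,[0,0.0145,0],0]]'

```text
t: 11.12
tool_pos: [0.4942, 0.0318, 0.0615]
orientation: [-179.8, -0.2, 1.4]
ft_force: [-0.3, 8.3, 6.8]
opening: 0.021
finger_force: 58.9
```

```bash
python3 - <<'E'
from bench import env
from m import *
f=env.grab_frame("wrist");pickle.dump(f,open("w7.pkl","wb"))
s=env.observe();print(s["t"],s["tool_pos"],s["orientation"],s["ft_force"])
rep(f,(165,175,180,190,194,196,198),300,332)
rep(f,(206,208,211,214),300,332)
cv2.imwrite("pics/w7.png",cv2.resize(f["color"][80:230,220:420],None,fx=4,fy=4,interpolation=cv2.INTER_NEAREST))
E
```

```text
11.1667 [0.49421318 0.03184213 0.06151633] [-1.79767229e+02 -1.59836454e-01  1.39157777e+00] [-1.16036261  8.17169522  6.19253742]
165 [214 213 213 213 213 214 215 216 217 218 219 207 204 204 202 202 202 202
 202 203 202 202 201 202 169 133 145 156 156 157 157 157]
175 [100 100 101 100 101 100 100 100 100 101 101 150 195 203 201 201 201 203
 202 202 202 201 201 199 165 115  99 101 100 101 100 100]
180 [236 236 236 236 236 236 236 236 236 236 236 219 205 203 201 201 202 202
 202 202 201 202 201 199 163 126 111 133 220 236 236 236]
190 [234 234 234 234 234 234 234 222 157 158 223 215 202 203 201 217 220 234
 228 213 223 216 201 196 159 160 134 158 223 234 234 234]
194 [234 234 234 234 234 234 234 222 157 159 222 219 206 202 201 204 203 202
 217 220 213 206 201 195 156 158 134 158 222 233 234 233]
196 [236 236 236 236 236 236 236 224 159 160 225 236 233 229 229 218 205 202
 202 202 202 218 227 228 228 220 159 160 224 235 235 235]
198 [237 237 237 237 237 237 237 226 161 162 227 237 237 238 237 232 222 219
 220 220 220 228 236 237 237 226 160 162 227 237 237 238]
206 [237 237 237 237 237 237 237 237 232 229 234 236 236 193 135 132 132 132
 132 219 236 236 236 236 236 204 132 162 226 236 237 236]
208 [236 236 236 236 236 236 236 236 236 236 236 236 236 219 203 202 202 203
 202 228 235 235 235 235 235 210 139 182 229 235 235 235]
211 [213 213 213 213 213 213 214 214 213 213 213 214 213 207 202 202 202 202
 202 211 214 214 215 214 214 191 154 173 207 214 214 215]
214 [146 146 147 147 147 146 147 147 147 148 148 148 148 186 203 202 202 202
 202 170 149 149 149 148 148 149 149 149 149 149 149 150]
```

View pics/w7.png

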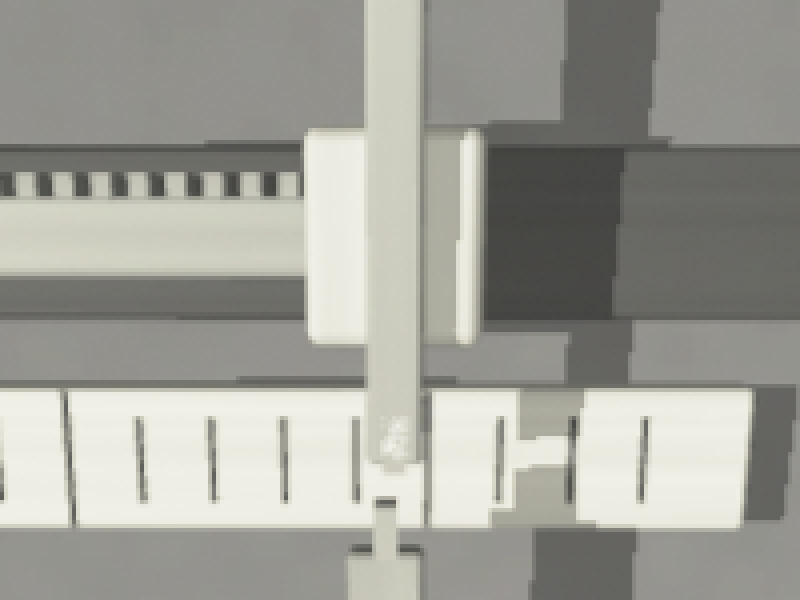

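The crop shows the slide pointer tip at (385,500) and the index front tip at (394,465). That leaves about 1 mm to go.

Request:
step_arm --targets '[[1,[0,0.001,0],0],[1,[0,0.001,0],0],[1,[0,0.001,0],0],[1,[0,0.001,0],0],[1,[0,0.001,0],0],[1,[0,0.001,0],0]]'

```text
t: 11.67
tool_pos: [0.4943, 0.031, 0.0615]
orientation: [-179.8, -0.2, 1.4]
ft_force: [-1.3, 10.0, 7.2]
opening: 0.0213
finger_force: 58.9
```

```bash
python3 - <<'E'
from bench import env
from m import *
f=env.grab_frame("wrist");pickle.dump(f,open("w8.pkl","wb"))
s=env.observe();print(s["t"],s["tool_pos"],s["orientation"],s["ft_force"],s["qvel"].round(2))
rep(f,(165,175,194,196,198),304,328)
rep(f,(206,208,211,214),304,328)
E
```

```text
11.7167 [0.49426233 0.03102601 0.06152006] [-1.79759155e+02 -1.63033493e-01  1.40355528e+00] [-1.7848256   8.84080043  6.51620966] [-0.04  0.03  0.    0.02  0.04 -0.04 -0.  ]
165 [215 215 217 218 219 210 211 208 202 202 202 202 203 203 202 203 202 201
 181 138 143 156 157 157]
175 [101 100 100 102 101 109 188 207 202 202 202 202 203 203 202 202 201 200
 179 135 105  99 100 101]
194 [234 234 203 134 185 226 220 207 202 204 223 218 204 205 203 204 202 201
 175 148 142 121 186 228]
196 [236 236 211 139 189 230 234 232 230 226 212 201 202 202 202 207 223 228
 229 230 186 121 188 229]
198 [237 237 213 139 191 232 237 237 238 237 227 220 220 220 220 221 233 238
 237 237 196 123 218 238]
206 [237 237 234 230 231 235 236 237 237 208 149 132 132 132 133 219 236 236
 236 236 195 122 216 237]
208 [236 236 236 236 236 236 236 236 236 223 206 203 202 202 202 228 236 236
 235 235 193 122 215 235]
211 [213 213 213 213 213 213 213 214 213 210 204 202 202 202 203 211 214 214
 214 215 187 152 194 214]
214 [147 147 147 147 148 149 149 149 149 177 197 203 202 203 203 170 149 149
 149 149 149 149 149 149]
```

The pointers are within about 0.3 mm and the slide is held against its spring. Handing in.

```bash
python3 -c "
from bench import env
print(env.hand_in())"
```

```text
the job is handed in; nothing more can be done
None
```

The job is handed in at about 11.7 s: the index's rear tip is within about 0.3 mm of the long tab's rib, and the slide is held against its spring with its pointer within about 0.3 mm of the index's front tip and no overshoot. The tools were not touched.

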